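# Find the packed gift box and put it on display

### The job

One of the two closed gift boxes in the rack is packed with whistles and the other is an empty dummy: lift first the box on the robot's left and then the one on its right a few centimetres, straight up, to feel which is heavier. Stand the heavier one on the raised ledge of the display stand, about the middle of its length, between the front lip and the backboard with a broad side to the front, and leave the lighter one standing in its own bay. Keep both boxes upright, set them down rather than dropping them, and do not disturb the other goods.

Things in the scene. Friction and masses are not known exactly. Their poses are not given: they have to be found in the camera images.
- box_left: closed gift box of pale wood standing in the rack bay on the robot's left (+y). 44 mm deep (its x), 62 wide (y), 110 high (z); smooth, flat top, lid does not open. Origin: centre of its underside. Looks just like box_right; one of the two, by chance, weighs 0.43 to 0.58 kg, the other 0.13 to 0.19 kg. The contents have a few mm of play.
- box_right: the same kind of box, in the rack bay on the robot's right (-y of the rack). Same size, axes and origin.
- rack: fixed dark wooden rack. Origin: centre of underside; x to its back (away from robot), y to robot's left. Base 70 (x) x 176 (y) mm, 10 thick: boxes stand on it. Cheeks 8 thick, 50 deep, up to 118 mm high at y = -82, 0, +82 mm make two bays centred at y = -41 and +41, open to front, back and top. Boxes' width lies along y, 6 mm from the cheeks: no finger fits there, grip them by the broad faces.
- stand: fixed wooden display stand. Origin: centre of underside; x to its back (away from robot), y to robot's left. Level ledge 50 mm high, 180 long (y), 54 deep (x -27 to +27 mm), between a front lip 12 mm and a 12 mm thick backboard 120 mm higher than the ledge; ends open. A box standing along it has 5 mm free before and behind: no finger fits behind it, hold it by its narrow ends (62 mm).
- patch (a point): point on the counter straight ahead of the robot, in the gap between rack and stand (one is on the robot's left, the other on its right; this changes). The counter is clear for 80 mm all round it: room to set a box down and take it again.
- horse_a: terracotta horse whistle standing on four legs, about 125 mm long (x, head at -x), 38 mm wide, 95 mm high, 0.16 kg; not to be disturbed. Origin under its middle.
- horse_b: another such terracotta horse whistle; not to be disturbed.
- recorder: varnished recorder lying on the counter towards the back, 240 mm long (x), 34 mm thick; not to be disturbed. Origin under its middle.
- spool: turned linden spool standing upright, 52 mm diameter, 65 mm high; not to be disturbed. Origin: centre of its underside.
- charm: pewter whistle charm lying flat, 86 mm long (x), 30 mm wide, 12 mm thick; not to be disturbed. Origin under its middle.
Mind the look-alikes: they are no part of the job. Leave any green look-alike of the box_left alone. Leave any pink look-alike of the rack alone.

How it is judged:
By the outcome, as a careful person would: the job done as asked, in the order asked, and still so for the second after the job is handed in, with the robot touching nothing.
It also fails if it takes over 72 s, if anything falls off the work surface, if the arm or the gripper's body presses on something with over 40 N, if the wrist force passes 120 N, or if a joint passes its speed limit or range.

### The arm

A 6-joint arm with a two-finger parallel gripper is mounted at the origin on the work surface. World frame = base frame: x ahead of the robot, y to its left, z up, the work surface at z = 0. Lengths are in m, angles in degrees, forces in N, time in s.
With the tool pointing down it reaches from about 0.375 to 0.925 m from the base axis. Payload 5.7 kg.
Tool frame: the origin (TCP) lies midway between the tips of the shut fingers; the grasp point (between the pads) lies 19 mm behind it; z points along the fingers, y is the line along which they close (so a half turn about z gives the same grasp; the last joint's range is limited). The gripper opens to 88 mm and grips with 3 to 60 N. Pads are 20 mm wide; open, the fingers measure 115 mm over their backs; the gripper's body (75 mm by 178 mm) begins 61 mm behind the grasp point.
Start: joints at [68.004, 20.558, 86.54, -0, 72.909, -6.595], TCP at [0.159, 0.578, 0.223] pointing down, gripper open.
Joint ranges: [-170.27, 170.27], [-57.76, 135], [12.27, 136.19], [-55.21, 235.2], [11.17, 155.16], [-170.74, 170.74]. Speed limits (degrees/s): [136.94, 136.94, 180, 180, 180, 180].

### API

Orientations are given as a 3x3 rotation matrix whose columns are the frame's x, y, z axes.
In Python, from cell import robot gives the robot as it stands.
- The arm moves only by the tool step_arm, never from a script. Its argument "rows" is a list of rows, each a list of 2 entries, a list of its own where there are three numbers: the shift along the tool's x, y, z each as a share of 300 mm, from -1 to 1, then the turn about the tool's z as a share of 90 degrees, from -1 to 1. A call has 1 to 20 rows; each row is the pose to reach, as a shift and turn from the pose commanded when the call began, along the tool's axes at that moment; what a row does not reach only later rows make up. A row lasts 1/12 s, in which the tool goes at most 41.7 mm and 7.16 degrees, less where a joint would pass 70% of its speed; a pose out of reach is approached as far as the arm can. A call with a number of a shift or a turn outside -1 to 1 is refused whole. A call with a gripper value outside its range is refused whole. "hand" is the closure, from 0 (fully open) to 1 (shut), set as the call begins (left out, the last holds). The fingers move at their own pace and stop on an object; the grip force is fixed at half the most. Time passes only in rows, so rows that repeat a pose let the fingers close. It gives the time, the measured TCP pose, the force, the opening and the grip force at its end, in the units of the state.
- robot.get_obs(): the state, without advancing time (a new reading comes with each control period).
- robot.grab_frame(name): name is "scene" or "top"; returns (picture, depth): 384x512x3 uint8, blue, green, red; 384x512 float32, m along the optical axis (not along the pixel's ray), 0 where there is no reading.
- robot.camera_params(name): a dict with "mtx" (3x3 intrinsics, pixels), "rvec" (rotation vector, rad) and "tvec" (3), from world to camera coordinates, as OpenCV has them. Camera axes: x right, y down, z forward; pixel columns grow to the right and rows downward; lengths in m; the calibration is good to about 2 mm. A picture is of the moment at which its call begins. camera_params takes no time and is no camera call.
- robot.sign_off(): hands the job in; it is judged then, once.
The state is a dict: "clock": time; "qpos": joint angles; "joint_vel": joint speeds; "effort": joint torques, N m; "tool_pos": TCP position; "ee_rot": TCP orientation; "ft_force": force on the tool from outside, world axes, zero at the start; "wrist_torque": the same for the moment, N m; "grip_width": finger opening in m; "finger_force": force on a finger pad.
Only numpy, scipy, OpenCV 4.12 (cv2) and the standard library are available. Lean on these libraries where they do the work, as an engineer would, in place of code of your own. Each camera call takes 0.05 s, during which the arm holds its last target. There are 200 camera calls.

## Working session

There is one attempt and no reset: what is moved stays moved. The work goes in short steps, Python scripts to look and compute and a tool call to move; the robot and the scene stay as the last step left them, time stands still between calls to the robot, and variables do not carry over. Pictures are saved under pics/ and viewed, at most 10 in all, crops included, and the job is handed in when it is done.

Besides the shell and the picture viewer there is one more tool, called after "Emit:" by a JSON object that holds its "name" and its "arguments", one argument or row to a line. step_arm: Moves the arm, as the interface text tells. Shift numbers are shares of 300 mm and turn numbers shares of 90 degrees, none past 1 either way. Its arguments: {"type":"object","properties":{"rows":{"type":"array"},"hand":{"type":"number"}},"required":["rows"]}

```bash
mkdir -p pics; cat > h.py <<'E'
import numpy as np, cv2
from cell import robot
def cam(n):
    p=robot.camera_params(n); K=np.array(p["mtx"],float); R=cv2.Rodrigues(np.array(p["rvec"],float))[0]; t=np.array(p["tvec"],float).ravel(); return K,R,t
def cloud(n,d):
    K,R,t=cam(n); v,u=np.mgrid[0:384,0:512]
    P=np.dstack([(u-K[0,2])/K[0,0]*d,(v-K[1,2])/K[1,1]*d,d])
    W=(P-t)@R; W[d==0]=np.nan; return W
E
python3 - <<'E'
from h import *
for n in("scene","top"):
    im,d=robot.grab_frame(n); np.savez(n+"0.npz",im=im,d=d)
    cv2.imwrite(f"pics/{n}0.png",cv2.resize(im,(800,600)))
    K,R,t=cam(n); print(n,K.round(1).tolist(),(-R.T@t).round(3))
o=robot.get_obs(); print(o["clock"],o["tool_pos"],np.round(o["ee_rot"],3).tolist(),o["ft_force"],o["grip_width"])
E
```

```text
scene [[348.1, 0.0, 252.5], [0.0, 348.1, 194.1], [0.0, 0.0, 1.0]] [0.901 0.699 0.579]
top [[348.7, 0.0, 257.7], [0.0, 348.7, 190.4], [0.0, 0.0, 1.0]] [ 0.5   -0.013  0.875]
0.1 [0.159124   0.5778783  0.22188444] [[-0.964, 0.266, -0.001], [0.266, 0.964, -0.002], [0.0, -0.002, -1.0]] [ 0.38647568 -0.02767484 -1.11791759] 0.08784511026924108
```

View pics/scene0.png

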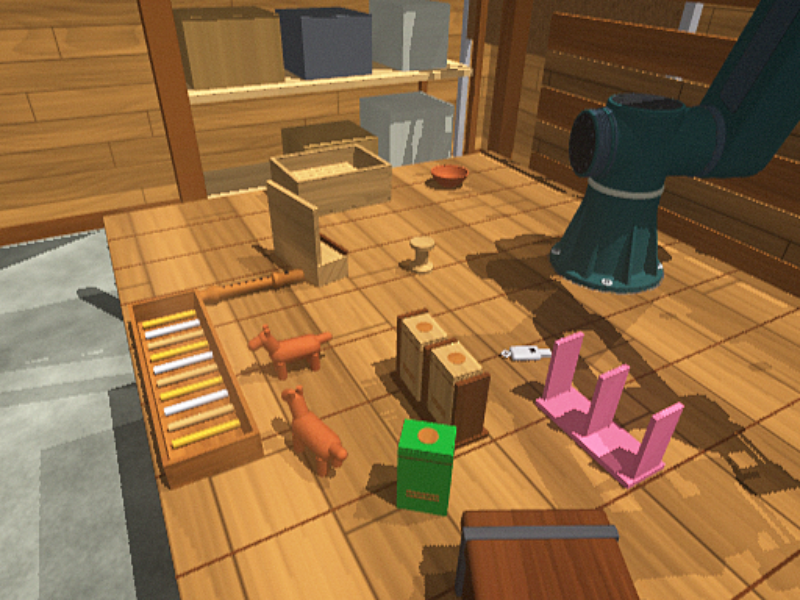

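View pics/top0.png

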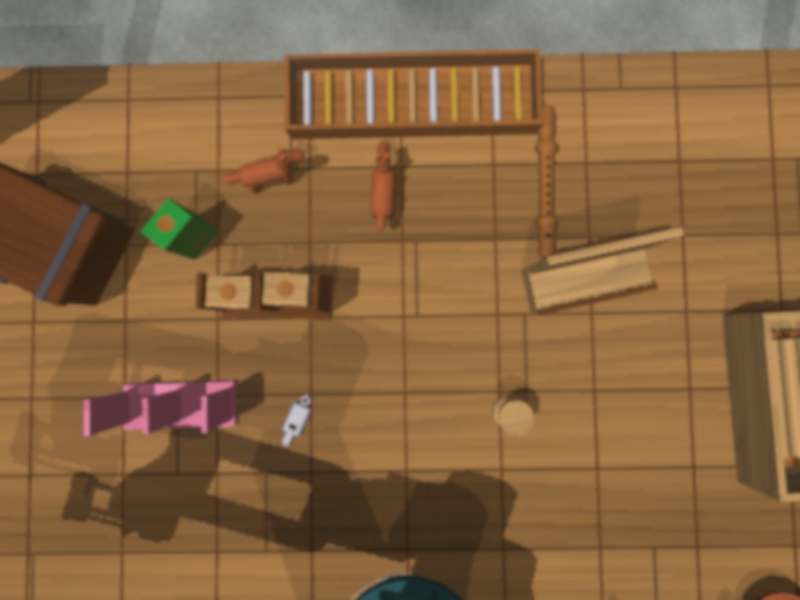

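The pictures show two pale boxes in the dark rack (top view 228,292 and 286,288; scene 425,330 and 457,360). The stand is at top 595,275, and the gap is around 420,290. The look-alikes are a green box (top 178,228) and a pink rack (top 160,407). The dark rack with the pale boxes fits the description, so I leave the green and pink ones alone.

```bash
python3 - <<'E'
from h import *
z=np.load("top0.npz"); im,d=z["im"],z["d"]; W=cloud("top",d)
K,R,t=cam("top")
s=0.64
def reg(x0,y0,x1,y1,zl,zh,name,extra=None):
    m=np.zeros(d.shape,bool); m[int(y0*s):int(y1*s),int(x0*s):int(x1*s)]=1
    m&=(W[...,2]>zl)&(W[...,2]<zh)
    if extra is not None: m&=extra
    n,l,st,c=cv2.connectedComponentsWithStats(m.astype(np.uint8))
    for i in range(1,n):
        if st[i,4]<25: continue
        P=W[l==i]; r=cv2.minAreaRect((P[:,:2]*1000).astype(np.float32))
        print(name,st[i,4],"z",np.median(P[:,2]).round(4),"c",np.round(r[0],1),"size",np.round(r[1],1),"ang",round(r[2],1), "mean",(P[:,:2].mean(0)*1000).round(1))
print("counter z",np.nanmedian(W[170:220,200:300,2]))
hsv=cv2.cvtColor(im,cv2.COLOR_BGR2HSV); 
reg(190,255,345,325,.10,.14,"raised")
reg(190,255,345,325,.10,.14,"pale",hsv[...,2]>125)
reg(515,215,700,325,.04,.056,"ledge")
reg(515,215,700,325,.056,.10,"lip")
reg(515,215,700,325,.13,.2,"back")
reg(480,380,550,450,.04,.08,"spool")
reg(220,130,310,200,.03,.14,"horse1"); reg(360,130,410,240,.03,.14,"horse2")
reg(135,190,220,265,.08,.14,"green"); reg(530,100,560,265,.015,.05,"rec")
a=cv2.resize(im[150:215,110:225],None,fx=6,fy=6,interpolation=cv2.INTER_CUBIC)
b=cv2.resize(im[135:205,325:445],None,fx=6,fy=6,interpolation=cv2.INTER_CUBIC)[:, :690]
cv2.imwrite("pics/crop1.png",np.vstack([a,b[:210*2]])[:, :]) if False else cv2.imwrite("pics/crop1.png",cv2.resize(np.vstack([a[:300*2],b[:, :690]]),(500,590)))
E
```

```text
counter z 0.001045238259532792
raised 1519 z 0.1204 c [558.6 210. ] size [158.2  50.2] ang 89.4 mean [558.1 209.3]
raised 115 z 0.1183 c [554.3 120.8] size [ 7.7 49. ] ang 88.9 mean [554.  120.1]
pale 585 z 0.1208 c [559.6 162.6] size [61.8 44. ] ang 87.0 mean [559.1 161.8]
pale 583 z 0.1209 c [557.5 243. ] size [62.5 44.2] ang 86.6 mean [557.3 242.4]
ledge 1780 z 0.0508 c [ 573.3 -283.2] size [ 72.9 179.1] ang 11.6 mean [ 571.4 -282.1]
lip 80 z 0.0782 c [ 593.  -252.7] size [ 10.5 128.8] ang 6.7 mean [ 590.7 -234.6]
lip 270 z 0.0627 c [ 541.4 -290.3] size [  8. 179.] ang 11.6 mean [ 541.3 -289.8]
back 643 z 0.1702 c [ 603.8 -277. ] size [ 12.2 179.8] ang 11.6 mean [ 602.3 -274.1]
spool 415 z 0.0657 c [ 368.8 -162.7] size [50.7 50.1] ang 62.3 mean [ 369.  -162.7]
horse1 32 z 0.0383 c [814.9 162.2] size [36.3  1.8] ang 89.7 mean [814.9 162.6]
horse1 670 z 0.0574 c [749.8 207.7] size [ 35.4 129.4] ang 11.9 mean [747.5 206.3]
horse2 35 z 0.0338 c [814.9  25.3] size [ 1.9 76.1] ang 0.0 mean [814.8  27.2]
horse2 656 z 0.0575 c [718.4  28.9] size [ 35.9 132.1] ang 85.5 mean [716.6  28.1]
green 710 z 0.1105 c [656.4 335.4] size [45.3 62.1] ang 50.8 mean [654.2 331.5]
rec 1081 z 0.0286 c [ 736.7 -227.4] size [250.9  45.3] ang 2.2 mean [ 740.4 -226.2]
```

View pics/crop1.png

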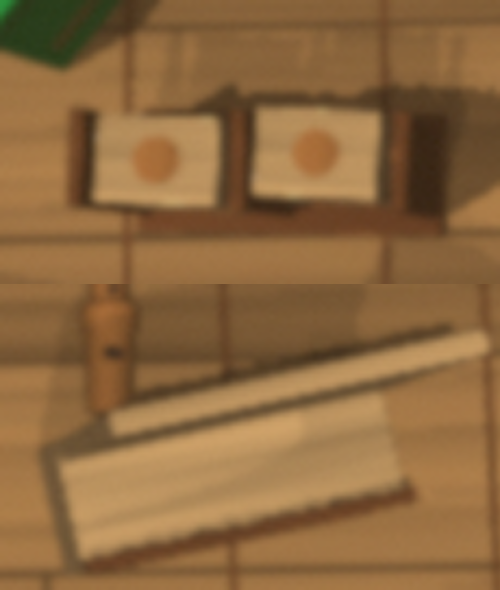

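The crop confirms the pale boxes in the dark rack, with about 3° of yaw, and the stand yawed about +11.6°. First I approach, turning the closing line onto x.

Emit:
{"name": "step_arm", "arguments": {
  "rows": [
    [[-0.3,-0.16,-0.12],0.3],
    [[-0.977,-0.519,-0.12],0.86],
    [[-0.977,-0.519,-0.12],0.86],
    [[-0.977,-0.519,-0.12],0.86],
    [[-0.977,-0.519,-0.12],0.86],
    [[-0.977,-0.519,-0.12],0.86],
    [[-0.977,-0.519,-0.12],0.86],
    [[-0.977,-0.519,-0.12],0.86],
    [[-0.977,-0.519,-0.12],0.86],
    [[-0.977,-0.519,-0.12],0.86],
    [[-0.977,-0.519,-0.12],0.86],
    [[-0.977,-0.519,-0.12],0.86],
    [[-0.977,-0.519,-0.12],0.86],
    [[-0.977,-0.519,-0.12],0.86]
  ],
  "hand": 0
}}

```text
clock: 1.27
tool_pos: [0.4003, 0.3505, 0.2584]
ee_rot: [[0.046, 0.999, -0.0], [0.999, -0.046, -0.0], [-0.0, -0.0, -1.0]]
ft_force: [0.0, -0.9, -0.1]
grip_width: 0.088
finger_force: 0.0
```

```bash
cat >> h.py <<'E'
def plan(x,y,z,yaw):
    o=robot.get_obs(); R=np.array(o["ee_rot"]); p=np.array(o["tool_pos"])
    s=R.T@(np.array([x,y,z])-p)/0.3; a=np.degrees(np.arctan2(R[1,1],R[0,1])); dt=(a-yaw+180)%360-180
    print("pos",p.round(4),"yaw",round(a,2),"shift",s.round(3),"turn",round(dt/90,3),"t",o["clock"],"F",np.round(o["ft_force"],2),"w",round(o["grip_width"],4),"q",np.round(o["qpos"],0))
E
python3 -c "
from h import *
plan(.557,.243,.20,-3)"
```

```text
pos [0.4003 0.3505 0.2584] yaw -2.61 shift [-0.334  0.538  0.195] turn 0.004 t 1.2667 F [ 0.03 -0.94 -0.07] w 0.088 q [34. 13. 92. -0. 75. 36.]
```

Emit:
{"name": "step_arm", "arguments": {
  "rows": [
    [[-0.334,0.538,0.1],0.0],
    [[-0.334,0.538,0.1],0.0],
    [[-0.334,0.538,0.1],0.0],
    [[-0.334,0.538,0.1],0.0],
    [[-0.334,0.538,0.1],0.0],
    [[-0.334,0.538,0.1],0.0],
    [[-0.334,0.538,0.15],0.0],
    [[-0.334,0.538,0.25],0.0],
    [[-0.334,0.538,0.35],0.0],
    [[-0.334,0.538,0.45],0.0],
    [[-0.334,0.538,0.55],0.0],
    [[-0.334,0.538,0.6],0.0],
    [[-0.334,0.538,0.64],0.0],
    [[-0.334,0.538,0.64],0.0],
    [[-0.334,0.538,0.64],0.0]
  ]
}}

```text
clock: 2.52
tool_pos: [0.5565, 0.243, 0.0667]
ee_rot: [[0.047, 0.999, -0.001], [0.999, -0.047, -0.0], [-0.0, -0.001, -1.0]]
ft_force: [-0.2, 0.5, -0.3]
grip_width: 0.0879
finger_force: 0.0
```

Emit:
{"name": "step_arm", "arguments": {
  "rows": [
    [[0,0,0],0],
    [[0,0,0],0],
    [[0,0,0],0],
    [[0,0,0],0],
    [[0,0,0],0],
    [[0,0,0],0],
    [[0,0,0],0],
    [[0,0,0],0],
    [[0,0,0],0],
    [[0,0,0],0]
  ],
  "hand": 1
}}

```text
clock: 3.35
tool_pos: [0.5573, 0.2425, 0.0669]
ee_rot: [[0.049, 0.999, 0.001], [0.999, -0.049, 0.0], [0.0, 0.001, -1.0]]
ft_force: [-0.0, -0.5, 1.1]
grip_width: 0.0439
finger_force: 30.0
```

```bash
python3 -c "
from h import *
plan(.557,.243,.10,-3)"
```

```text
pos [0.5573 0.2425 0.0669] yaw -2.8 shift [ 0.002 -0.001 -0.11 ] turn 0.002 t 3.35 F [-0.02 -0.46  1.1 ] w 0.0439 q [17. 31. 94. -0. 55. 20.]
```

Emit:
{"name": "step_arm", "arguments": {
  "rows": [
    [[0,0,-0.01],0],
    [[0,0,-0.025],0],
    [[0,0,-0.04],0],
    [[0,0,-0.055],0],
    [[0,0,-0.07],0],
    [[0,0,-0.085],0],
    [[0,0,-0.1],0],
    [[0,0,-0.115],0],
    [[0,0,-0.12],0],
    [[0,0,-0.12],0],
    [[0,0,-0.12],0],
    [[0,0,-0.12],0],
    [[0,0,-0.12],0],
    [[0,0,-0.12],0]
  ]
}}

```text
clock: 4.52
tool_pos: [0.5567, 0.2424, 0.1024]
ee_rot: [[0.049, 0.999, -0.001], [0.999, -0.049, -0.0], [-0.0, -0.001, -1.0]]
ft_force: [-0.9, 0.5, -5.1]
grip_width: 0.0442
finger_force: 30.0
```

Emit:
{"name": "step_arm", "arguments": {
  "rows": [
    [[0,0,0],0]
  ]
}}

```text
clock: 4.6
tool_pos: [0.5567, 0.2425, 0.1024]
ee_rot: [[0.049, 0.999, -0.0], [0.999, -0.049, -0.0], [-0.0, -0.0, -1.0]]
ft_force: [0.2, -0.4, -5.6]
grip_width: 0.0441
finger_force: 30.0
```

Emit:
{"name": "step_arm", "arguments": {
  "rows": [
    [[0,0,0],0]
  ]
}}

```text
clock: 4.68
tool_pos: [0.5568, 0.2425, 0.1025]
ee_rot: [[0.049, 0.999, -0.0], [0.999, -0.049, -0.0], [-0.0, -0.0, -1.0]]
ft_force: [0.6, -0.2, -4.8]
grip_width: 0.0438
finger_force: 30.0
```

Emit:
{"name": "step_arm", "arguments": {
  "rows": [
    [[0,0,0],0]
  ]
}}

```text
clock: 4.77
tool_pos: [0.5568, 0.2425, 0.1025]
ee_rot: [[0.049, 0.999, -0.0], [0.999, -0.049, -0.0], [-0.0, -0.0, -1.0]]
ft_force: [-0.1, -0.4, -4.8]
grip_width: 0.0441
finger_force: 30.0
```

```bash
python3 -c "
from h import *
print(robot.get_obs()['effort'],robot.get_obs()['wrist_torque'])
plan(.557,.243,.067,-3)"
```

```text
[-7.05639250e-04 -5.85840583e+01 -2.39661348e+01  6.33405615e-02
 -7.53001892e-03  3.53894757e-05] [-0.07711312  0.07818489  0.02375189]
pos [0.5568 0.2425 0.1025] yaw -2.8 shift [0.002 0.001 0.118] turn 0.002 t 4.7667 F [-0.12 -0.39 -4.75] w 0.0441 q [17. 28. 93. -0. 59. 20.]
```

The left box feels heavy, about 5 N. I set it back, then try the right one as ordered.

Emit:
{"name": "step_arm", "arguments": {
  "rows": [
    [[0,0,0.015],0],
    [[0,0,0.035],0],
    [[0,0,0.055],0],
    [[0,0,0.075],0],
    [[0,0,0.09],0],
    [[0,0,0.1],0],
    [[0,0,0.108],0],
    [[0,0,0.113],0],
    [[0,0,0.117],0],
    [[0,0,0.12],0],
    [[0,0,0.12],0],
    [[0,0,0.12],0],
    [[0,0,0.12],0]
  ]
}}

```text
clock: 5.85
tool_pos: [0.5571, 0.2426, 0.0669]
ee_rot: [[0.049, 0.999, 0.001], [0.999, -0.049, 0.0], [0.0, 0.001, -1.0]]
ft_force: [0.1, -0.6, -3.4]
grip_width: 0.0442
finger_force: 30.0
```

Emit:
{"name": "step_arm", "arguments": {
  "rows": [
    [[0,0,0],0],
    [[0,0,0],0],
    [[0,0,0],0],
    [[0,0,0],0],
    [[0,0,0],0],
    [[0,0,0],0],
    [[0,0,0],0],
    [[0,0,0],0]
  ],
  "hand": 0
}}

```text
clock: 6.52
tool_pos: [0.5569, 0.2425, 0.0667]
ee_rot: [[0.049, 0.999, -0.0], [0.999, -0.049, -0.0], [-0.0, -0.0, -1.0]]
ft_force: [0.5, -0.2, -0.1]
grip_width: 0.0874
finger_force: 0.0
```

Emit:
{"name": "step_arm", "arguments": {
  "rows": [
    [[0,0,-0.05],0],
    [[0,0,-0.15],0],
    [[0,0,-0.25],0],
    [[0,0,-0.35],0],
    [[0,0,-0.35],0],
    [[0,0,-0.35],0]
  ]
}}

```text
clock: 7.02
tool_pos: [0.5584, 0.243, 0.1736]
ee_rot: [[0.049, 0.999, 0.004], [0.999, -0.049, 0.001], [0.001, 0.004, -1.0]]
ft_force: [-0.3, 0.4, -0.9]
grip_width: 0.0877
finger_force: 0.0
```

```bash
python3 -c "
from h import *
plan(.5595,.162,.067,-3)"
```

```text
pos [0.5584 0.243  0.1736] yaw -2.8 shift [-0.27   0.016  0.355] turn 0.002 t 7.0167 F [-0.34  0.43 -0.88] w 0.0877 q [17. 24. 89. -0. 67. 20.]
```

Emit:
{"name": "step_arm", "arguments": {
  "rows": [
    [[-0.13,0.01,0],0],
    [[-0.27,0.02,0],0],
    [[-0.27,0.02,0],0],
    [[-0.27,0.02,0],0],
    [[-0.27,0.02,0.08],0],
    [[-0.27,0.02,0.18],0],
    [[-0.27,0.02,0.27],0],
    [[-0.27,0.02,0.33],0],
    [[-0.27,0.02,0.35],0],
    [[-0.27,0.02,0.35],0],
    [[-0.27,0.02,0.35],0]
  ]
}}

```text
clock: 7.93
tool_pos: [0.5588, 0.162, 0.0665]
ee_rot: [[0.048, 0.999, -0.001], [0.999, -0.048, 0.0], [-0.0, -0.001, -1.0]]
ft_force: [0.2, 0.1, -0.3]
grip_width: 0.0878
finger_force: 0.0
```

Emit:
{"name": "step_arm", "arguments": {
  "rows": [
    [[0,0,0],0],
    [[0,0,0],0],
    [[0,0,0],0],
    [[0,0,0],0],
    [[0,0,0],0],
    [[0,0,0],0],
    [[0,0,0],0],
    [[0,0,0],0],
    [[0,0,0],0],
    [[0,0,0],0]
  ],
  "hand": 1
}}

```text
clock: 8.77
tool_pos: [0.5591, 0.1612, 0.0668]
ee_rot: [[0.049, 0.999, 0.0], [0.999, -0.049, -0.0], [-0.0, 0.0, -1.0]]
ft_force: [0.2, -0.4, 2.3]
grip_width: 0.0439
finger_force: 30.0
```

Emit:
{"name": "step_arm", "arguments": {
  "rows": [
    [[0,0,-0.01],0],
    [[0,0,-0.025],0],
    [[0,0,-0.04],0],
    [[0,0,-0.055],0],
    [[0,0,-0.07],0],
    [[0,0,-0.085],0],
    [[0,0,-0.1],0],
    [[0,0,-0.115],0],
    [[0,0,-0.12],0],
    [[0,0,-0.12],0],
    [[0,0,-0.12],0],
    [[0,0,-0.12],0],
    [[0,0,-0.12],0],
    [[0,0,-0.12],0]
  ]
}}

```text
clock: 9.93
tool_pos: [0.5587, 0.1613, 0.1024]
ee_rot: [[0.049, 0.999, -0.001], [0.999, -0.049, -0.0], [-0.0, -0.001, -1.0]]
ft_force: [0.5, 0.3, -1.9]
grip_width: 0.0437
finger_force: 30.0
```

Emit:
{"name": "step_arm", "arguments": {
  "rows": [
    [[0,0,0],0],
    [[0,0,0],0]
  ]
}}

```text
clock: 10.1
tool_pos: [0.5589, 0.1613, 0.1025]
ee_rot: [[0.049, 0.999, -0.0], [0.999, -0.049, -0.0], [-0.0, -0.0, -1.0]]
ft_force: [-1.2, 0.9, -1.0]
grip_width: 0.0437
finger_force: 30.0
```

Emit:
{"name": "step_arm", "arguments": {
  "rows": [
    [[0,0,0],0],
    [[0,0,0],0]
  ]
}}

```text
clock: 10.27
tool_pos: [0.5589, 0.1613, 0.1026]
ee_rot: [[0.049, 0.999, -0.0], [0.999, -0.049, -0.0], [-0.0, -0.0, -1.0]]
ft_force: [0.5, -0.6, -1.6]
grip_width: 0.0439
finger_force: 30.0
```

The right box is light, about 1.5 N, so the left is the heavier. I set the right one back and fetch the left.

Emit:
{"name": "step_arm", "arguments": {
  "rows": [
    [[0,0,0.015],0],
    [[0,0,0.035],0],
    [[0,0,0.055],0],
    [[0,0,0.075],0],
    [[0,0,0.09],0],
    [[0,0,0.1],0],
    [[0,0,0.108],0],
    [[0,0,0.113],0],
    [[0,0,0.117],0],
    [[0,0,0.12],0],
    [[0,0,0.12],0],
    [[0,0,0.12],0],
    [[0,0,0.12],0]
  ]
}}

```text
clock: 11.35
tool_pos: [0.5591, 0.1613, 0.0668]
ee_rot: [[0.049, 0.999, 0.0], [0.999, -0.049, -0.0], [-0.0, 0.0, -1.0]]
ft_force: [-0.1, 0.1, -0.3]
grip_width: 0.0442
finger_force: 30.0
```

Emit:
{"name": "step_arm", "arguments": {
  "rows": [
    [[0,0,0],0],
    [[0,0,0],0],
    [[0,0,0],0],
    [[0,0,0],0],
    [[0,0,0],0],
    [[0,0,0],0],
    [[0,0,0],0],
    [[0,0,0],0]
  ],
  "hand": 0
}}

```text
clock: 12.02
tool_pos: [0.5589, 0.1613, 0.0666]
ee_rot: [[0.049, 0.999, -0.0], [0.999, -0.049, -0.0], [-0.0, -0.0, -1.0]]
ft_force: [0.3, -0.5, -0.1]
grip_width: 0.0872
finger_force: 0.0
```

Emit:
{"name": "step_arm", "arguments": {
  "rows": [
    [[0,0,-0.05],0],
    [[0,0,-0.15],0],
    [[0,0,-0.25],0],
    [[0,0,-0.35],0],
    [[0,0,-0.35],0],
    [[0,0,-0.35],0],
    [[0,0,-0.35],0]
  ]
}}

```text
clock: 12.6
tool_pos: [0.5584, 0.1612, 0.1712]
ee_rot: [[0.049, 0.999, -0.001], [0.999, -0.049, -0.0], [-0.0, -0.001, -1.0]]
ft_force: [-0.2, 0.8, 0.1]
grip_width: 0.0879
finger_force: 0.0
```

Emit:
{"name": "step_arm", "arguments": {
  "rows": [
    [[0.13,-0.01,0],0],
    [[0.27,-0.02,0],0],
    [[0.27,-0.02,0],0],
    [[0.27,-0.02,0],0],
    [[0.27,-0.02,0.08],0],
    [[0.27,-0.02,0.18],0],
    [[0.27,-0.02,0.27],0],
    [[0.27,-0.02,0.33],0],
    [[0.27,-0.02,0.35],0],
    [[0.27,-0.02,0.35],0],
    [[0.27,-0.02,0.35],0]
  ]
}}

```text
clock: 13.52
tool_pos: [0.5568, 0.2417, 0.0665]
ee_rot: [[0.049, 0.999, -0.001], [0.999, -0.049, -0.001], [-0.001, -0.001, -1.0]]
ft_force: [0.7, 0.4, 0.3]
grip_width: 0.0877
finger_force: 0.0
```

Emit:
{"name": "step_arm", "arguments": {
  "rows": [
    [[0,0,0],0],
    [[0,0,0],0],
    [[0,0,0],0],
    [[0,0,0],0],
    [[0,0,0],0],
    [[0,0,0],0],
    [[0,0,0],0],
    [[0,0,0],0],
    [[0,0,0],0],
    [[0,0,0],0]
  ],
  "hand": 1
}}

```text
clock: 14.35
tool_pos: [0.557, 0.2426, 0.0668]
ee_rot: [[0.049, 0.999, 0.0], [0.999, -0.049, 0.0], [0.0, 0.0, -1.0]]
ft_force: [1.0, 0.4, 2.9]
grip_width: 0.0439
finger_force: 30.0
```

```bash
python3 -c "
from h import *
plan(.55,-.02,.25,11.6)"
```

```text
pos [0.557  0.2426 0.0668] yaw -2.8 shift [-0.875  0.02  -0.611] turn -0.16 t 14.35 F [1.03 0.42 2.87] w 0.0439 q [17. 31. 94. -0. 55. 20.]
```

Emit:
{"name": "step_arm", "arguments": {
  "rows": [
    [[0,0,-0.01],0],
    [[0,0,-0.03],0],
    [[0,0,-0.06],0],
    [[0,0,-0.1],0],
    [[0,0,-0.15],0],
    [[0,0,-0.2],0],
    [[0,0,-0.25],0],
    [[0,0,-0.3],0],
    [[0,0,-0.35],0],
    [[0,0,-0.4],0],
    [[0,0,-0.44],0],
    [[0,0,-0.47],0],
    [[0,0,-0.49],0],
    [[0,0,-0.5],0],
    [[0,0,-0.5],0],
    [[0,0,-0.5],0]
  ]
}}

```text
clock: 15.68
tool_pos: [0.5565, 0.2424, 0.2162]
ee_rot: [[0.049, 0.999, -0.001], [0.999, -0.049, -0.0], [-0.0, -0.001, -1.0]]
ft_force: [-0.2, -0.9, -6.1]
grip_width: 0.0436
finger_force: 30.0
```

Emit:
{"name": "step_arm", "arguments": {
  "rows": [
    [[-0.02,0,0],0],
    [[-0.06,0,0],0],
    [[-0.12,0,0],0],
    [[-0.18,0,0],-0.01],
    [[-0.24,0,0],-0.02],
    [[-0.3,0,0],-0.04],
    [[-0.36,0,0],-0.06],
    [[-0.42,0,0],-0.08],
    [[-0.48,0,0],-0.1],
    [[-0.54,0,0],-0.12],
    [[-0.6,0,0],-0.14],
    [[-0.66,0,0],-0.16],
    [[-0.72,0.01,0],-0.16],
    [[-0.78,0.02,0],-0.16],
    [[-0.83,0.02,0],-0.16],
    [[-0.86,0.02,0],-0.16],
    [[-0.875,0.02,0],-0.16],
    [[-0.875,0.02,0],-0.16],
    [[-0.875,0.02,0],-0.16]
  ]
}}

```text
clock: 17.27
tool_pos: [0.5497, -0.0198, 0.2165]
ee_rot: [[-0.201, 0.98, -0.001], [0.98, 0.201, 0.0], [0.001, -0.0, -1.0]]
ft_force: [0.9, 1.0, -5.3]
grip_width: 0.0438
finger_force: 30.0
```

```bash
python3 - <<'E'
from h import *
plan(.55,-.02,.0577,11.6)
im,d=robot.grab_frame("scene"); cv2.imwrite("pics/s2.png",cv2.resize(im,(800,600)))
E
```

```text
pos [ 0.5497 -0.0198  0.2165] yaw 11.57 shift [-0.001  0.001  0.529] turn -0.0 t 17.2667 F [ 0.93  0.98 -5.26] w 0.0438 q [ -9.  17.  93.   0.  70. -21.]
```

View pics/s2.png

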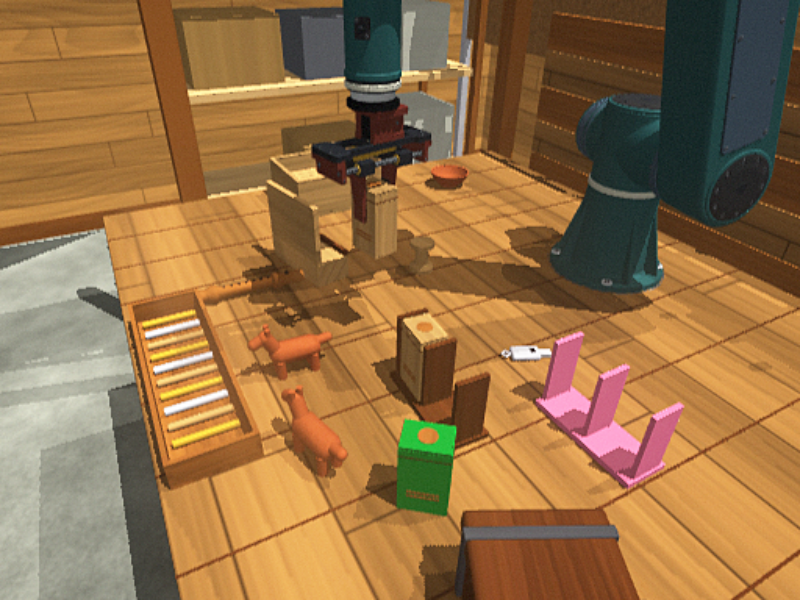

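The box hangs upright in the gripper (375,225), and the light one is still in its bay (427,355). Now I lower it onto the counter.

Emit:
{"name": "step_arm", "arguments": {
  "rows": [
    [[0,0,0.02],0],
    [[0,0,0.06],0],
    [[0,0,0.12],0],
    [[0,0,0.18],0],
    [[0,0,0.24],0],
    [[0,0,0.3],0],
    [[0,0,0.36],0],
    [[0,0,0.41],0],
    [[0,0,0.45],0],
    [[0,0,0.48],0],
    [[0,0,0.5],0],
    [[0,0,0.51],0],
    [[0,0,0.518],0],
    [[0,0,0.523],0],
    [[0,0,0.527],0],
    [[0,0,0.53],0],
    [[0,0,0.53],0],
    [[0,0,0.53],0]
  ]
}}

```text
clock: 18.82
tool_pos: [0.5502, -0.0201, 0.058]
ee_rot: [[-0.201, 0.98, 0.001], [0.98, 0.201, -0.0], [-0.0, 0.0, -1.0]]
ft_force: [0.0, -0.1, -5.3]
grip_width: 0.0435
finger_force: 30.0
```

Emit:
{"name": "step_arm", "arguments": {
  "rows": [
    [[0,0,0],0]
  ]
}}

```text
clock: 18.9
tool_pos: [0.5502, -0.02, 0.0579]
ee_rot: [[-0.201, 0.98, 0.0], [0.98, 0.201, -0.0], [-0.0, 0.0, -1.0]]
ft_force: [-0.4, -0.1, -4.9]
grip_width: 0.0438
finger_force: 30.0
```

Emit:
{"name": "step_arm", "arguments": {
  "rows": [
    [[0,0,0.002],0],
    [[0,0,0.004],0],
    [[0,0,0.004],0]
  ]
}}

```text
clock: 19.15
tool_pos: [0.5502, -0.02, 0.0568]
ee_rot: [[-0.201, 0.98, 0.0], [0.98, 0.201, -0.0], [-0.0, 0.0, -1.0]]
ft_force: [-0.4, 0.1, -0.7]
grip_width: 0.0438
finger_force: 30.0
```

Emit:
{"name": "step_arm", "arguments": {
  "rows": [
    [[0,0,0.002],0],
    [[0,0,0.003],0],
    [[0,0,0.003],0]
  ]
}}

```text
clock: 19.4
tool_pos: [0.5503, -0.02, 0.0568]
ee_rot: [[-0.201, 0.98, 0.001], [0.98, 0.201, -0.0], [-0.0, 0.001, -1.0]]
ft_force: [-2.1, 1.2, 8.6]
grip_width: 0.044
finger_force: 30.0
```

Emit:
{"name": "step_arm", "arguments": {
  "rows": [
    [[0,0,0],0],
    [[0,0,0],0],
    [[0,0,0],0],
    [[0,0,0],0],
    [[0,0,0],0],
    [[0,0,0],0],
    [[0,0,0],0],
    [[0,0,0],0]
  ],
  "hand": 0
}}

```text
clock: 20.07
tool_pos: [0.55, -0.02, 0.0555]
ee_rot: [[-0.201, 0.98, -0.0], [0.98, 0.201, -0.0], [-0.0, -0.0, -1.0]]
ft_force: [-0.5, 0.4, 0.2]
grip_width: 0.0873
finger_force: 0.0
```

Emit:
{"name": "step_arm", "arguments": {
  "rows": [
    [[0,0,-0.05],0],
    [[0,0,-0.14],0],
    [[0,0,-0.26],0],
    [[0,0,-0.36],0],
    [[0,0,-0.4],0],
    [[0,0,-0.4],0.08],
    [[0,0,-0.4],0.16],
    [[0,0,-0.4],0.24],
    [[0,0,-0.4],0.32],
    [[0,0,-0.4],0.4],
    [[0,0,-0.4],0.48],
    [[0,0,-0.4],0.56],
    [[0,0,-0.4],0.64],
    [[0,0,-0.4],0.72],
    [[0,0,-0.4],0.8],
    [[0,0,-0.4],0.88],
    [[0,0,-0.4],0.95],
    [[0,0,-0.4],1],
    [[0,0,-0.4],1],
    [[0,0,-0.4],1]
  ]
}}

```text
clock: 21.73
tool_pos: [0.5499, -0.0199, 0.1755]
ee_rot: [[0.979, 0.204, -0.0], [0.204, -0.979, -0.0], [-0.0, 0.0, -1.0]]
ft_force: [-0.1, -0.2, -0.4]
grip_width: 0.0872
finger_force: 0.0
```

```bash
python3 - <<'E'
from h import *
plan(.550,-.02,.061,-78.4)
im,d=robot.grab_frame("top"); W=cloud("top",d)
m=(W[...,2]>.10)&(W[...,2]<.1175)&(abs(W[...,0]-.55)<.08)&(abs(W[...,1]+.02)<.09)
P=W[m]; print(len(P)); 
if len(P)>20: print(cv2.minAreaRect((P[:,:2]*1000).astype(np.float32)),P.mean(0))
cv2.imwrite("pics/t3.png",cv2.resize(im,(800,600)))
E
```

```text
pos [ 0.5499 -0.0199  0.1755] yaw -78.25 shift [0.    0.    0.382] turn 0.002 t 21.7333 F [-0.09 -0.22 -0.38] w 0.0872 q [-9. 19. 96. -0. 65. 69.]
0
```

View pics/t3.png

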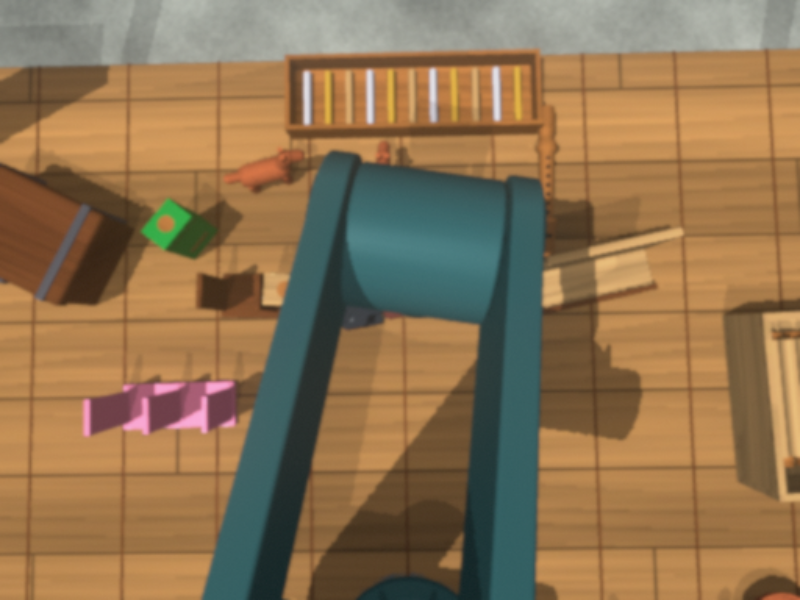

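The arm hides the box from above, while the right box shows in its bay (275,290). The box was released centred on the TCP, so I go down and grip the narrow ends.

Emit:
{"name": "step_arm", "arguments": {
  "rows": [
    [[0,0,0.05],0],
    [[0,0,0.12],0],
    [[0,0,0.19],0],
    [[0,0,0.26],0],
    [[0,0,0.32],0],
    [[0,0,0.36],0],
    [[0,0,0.38],0],
    [[0,0,0.38],0],
    [[0,0,0.38],0]
  ]
}}

```text
clock: 22.53
tool_pos: [0.5502, -0.02, 0.0617]
ee_rot: [[0.979, 0.202, -0.0], [0.202, -0.979, -0.0], [-0.0, 0.0, -1.0]]
ft_force: [1.0, 0.3, 0.2]
grip_width: 0.0878
finger_force: 0.0
```

Emit:
{"name": "step_arm", "arguments": {
  "rows": [
    [[0,0,0],0],
    [[0,0,0],0],
    [[0,0,0],0],
    [[0,0,0],0],
    [[0,0,0],0],
    [[0,0,0],0],
    [[0,0,0],0],
    [[0,0,0],0],
    [[0,0,0],0],
    [[0,0,0],0]
  ],
  "hand": 1
}}

```text
clock: 23.37
tool_pos: [0.5504, -0.0199, 0.0621]
ee_rot: [[0.98, 0.201, 0.001], [0.201, -0.98, -0.0], [0.001, 0.0, -1.0]]
ft_force: [-1.4, 1.5, 5.3]
grip_width: 0.0622
finger_force: 30.0
```

```bash
python3 - <<'E'
from h import *
plan(.5716,-.284,.25,-78.4)
E
```

```text
pos [ 0.5504 -0.0199  0.0621] yaw -78.4 shift [-0.107  0.877 -0.626] turn 0.0 t 23.3667 F [-1.44  1.48  5.28] w 0.0622 q [ -9.  28. 102.   0.  50.  69.]
```

Emit:
{"name": "step_arm", "arguments": {
  "rows": [
    [[0,0,-0.01],0],
    [[0,0,-0.03],0],
    [[0,0,-0.07],0],
    [[0,0,-0.13],0],
    [[0,0,-0.19],0],
    [[0,0,-0.25],0],
    [[0,0,-0.31],0],
    [[0,0,-0.37],0],
    [[0,0,-0.43],0],
    [[0,0,-0.49],0],
    [[0,0,-0.54],0],
    [[0,0,-0.58],0],
    [[0,0,-0.61],0],
    [[0,0,-0.625],0],
    [[0,0,-0.625],0],
    [[0,0,-0.625],0]
  ]
}}

```text
clock: 24.7
tool_pos: [0.5496, -0.0199, 0.2485]
ee_rot: [[0.98, 0.201, -0.001], [0.201, -0.98, 0.0], [-0.001, -0.0, -1.0]]
ft_force: [0.3, 0.2, -5.4]
grip_width: 0.0621
finger_force: 30.0
```

Emit:
{"name": "step_arm", "arguments": {
  "rows": [
    [[0,0.02,0],0],
    [[-0.01,0.06,0],0],
    [[-0.02,0.12,0],0],
    [[-0.03,0.18,0],0],
    [[-0.04,0.24,0],0],
    [[-0.05,0.3,0],0],
    [[-0.06,0.36,0],0],
    [[-0.07,0.42,0],0],
    [[-0.08,0.48,0],0],
    [[-0.09,0.54,0],0],
    [[-0.1,0.6,0],0],
    [[-0.107,0.66,0],0],
    [[-0.107,0.72,0],0],
    [[-0.107,0.78,0],0],
    [[-0.107,0.83,0],0],
    [[-0.107,0.86,0],0],
    [[-0.107,0.877,0],0],
    [[-0.107,0.877,0],0],
    [[-0.107,0.877,0],0],
    [[-0.107,0.877,0],0]
  ]
}}

```text
clock: 26.37
tool_pos: [0.5713, -0.2832, 0.249]
ee_rot: [[0.979, 0.202, -0.0], [0.202, -0.979, 0.001], [-0.0, -0.001, -1.0]]
ft_force: [-0.7, 0.4, -5.9]
grip_width: 0.0617
finger_force: 30.0
```

```bash
python3 - <<'E'
from h import *
plan(.5716,-.284,.112,-78.4)
z=np.load("scene0.npz"); W=cloud("scene",z["d"])
a=np.radians(11.6); L=W-[.5716,-.284,0]; X=L[...,0]*np.cos(a)+L[...,1]*np.sin(a); Y=-L[...,0]*np.sin(a)+L[...,1]*np.cos(a); Z=W[...,2]
b=(abs(X)<.06)&(abs(Y)<.11)
for n,m in(("ledge",b&(abs(Z-.05)<.006)&(X>-.02)),("lipTop",b&(Z>.058)&(Z<.07)&(X<-.022)),("backtop",b&(abs(Z-.17)<.004)),("ends",b&(Z>.08)&(Z<.16)&(Y>.08)),("face",b&(Z>.08)&(Z<.16)&(X<.032)&(Y<.08))):
    print(n,m.sum(),*[np.percentile(q[m]*1000,[3,50,97]).round(1) for q in(X,Y,Z)] if m.any() else "")
im,d=robot.grab_frame("scene"); cv2.imwrite("pics/s4.png",cv2.resize(im[90:230,120:320],(800,560),interpolation=cv2.INTER_CUBIC))
E
```

```text
pos [ 0.5713 -0.2832  0.249 ] yaw -78.36 shift [0.    0.003 0.457] turn 0.0 t 26.3667 F [-0.69  0.44 -5.91] w 0.0617 q [-33.  22.  80.   0.  78.  46.]
ledge 215 [-18.6  18.8  42.8] [-73.8  58.7  90.4] [44.7 48.7 55.2]
lipTop 42 [-32.  -27.1 -23.4] [ 0.2 43.8 88.2] [58.2 60.4 61.8]
backtop 106 [31.  37.2 42.3] [-84.5   9.7  87.8] [166.2 168.4 169.8]
ends 120 [30.5 38.7 42.4] [81.1 88.2 91.5] [ 83.7 120.8 158.2]
face 0
```

View pics/s4.png

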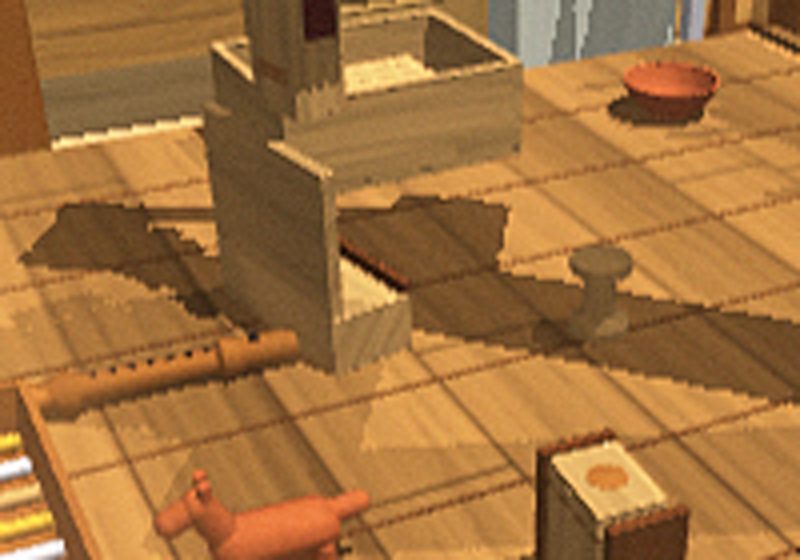

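The box hangs above the stand ledge (295,90 in the crop). The scene view puts the backboard about 3 mm further back, so I compare the held box's back face with the backboard in that same camera.

```bash
python3 - <<'E'
from h import *
im,d=robot.grab_frame("scene"); 
def loc(d):
    W=cloud("scene",d); a=np.radians(11.6); L=W-[.5716,-.284,0]; return L[...,0]*np.cos(a)+L[...,1]*np.sin(a),-L[...,0]*np.sin(a)+L[...,1]*np.cos(a),W[...,2]
X,Y,Z=loc(d)
f=lambda q,m:np.percentile(q[m]*1000,[5,25,50,75,95]).round(1)
for n,m in (("box back face",(abs(Y)<.022)&(Z>.21)&(Z<.29)&(abs(X-.022)<.012)),("board rear face",(abs(Y)<.08)&(Z>.06)&(Z<.15)&(abs(X-.039)<.012))):
    print(n,m.sum(),f(X,m),f(Y,m),f(Z,m))
    A=np.c_[Y[m],Z[m],np.ones(m.sum())]; print(np.linalg.lstsq(A,X[m],rcond=None)[0].round(4))
W=cloud("scene",np.load("scene0.npz")["d"])
m=(abs(W[...,2]-.12)<.004)&(abs(W[...,0]-.557)<.04)&(abs(W[...,1]-.2025)<.1); P=W[m]; print("rack tops",len(P),cv2.minAreaRect((P[:,:2]*1000).astype(np.float32)))
E
```

```text
box back face 202 [22.4 23.3 23.8 24.5 25.4] [-20.4 -10.7  -0.1  11.8  20.5] [214.4 231.5 251.2 270.7 285.7]
[-0.005  -0.0016  0.0243]
board rear face 645 [39.8 40.7 41.3 41.9 42.8] [-70.6 -36.2   5.5  43.5  72.3] [ 64.5  83.4 106.3 128.4 145.1]
[-0.0003  0.0002  0.0413]
rack tops 938 ((560.75537109375, 203.83587646484375), (172.32862854003906, 50.515533447265625), 88.20825958251953)
```

In the same camera the box lies within 0.5 mm of the slot's middle, so I lower.

Emit:
{"name": "step_arm", "arguments": {
  "rows": [
    [[0.001,0,0.02],0],
    [[0.002,0.002,0.05],0],
    [[0.002,0.002,0.1],0],
    [[0.002,0.002,0.15],0],
    [[0.002,0.002,0.2],0],
    [[0.002,0.002,0.25],0],
    [[0.002,0.002,0.3],0],
    [[0.002,0.002,0.34],0],
    [[0.002,0.002,0.37],0],
    [[0.002,0.002,0.395],0],
    [[0.002,0.002,0.415],0],
    [[0.002,0.002,0.43],0],
    [[0.002,0.002,0.44],0],
    [[0.002,0.002,0.446],0],
    [[0.002,0.002,0.45],0],
    [[0.002,0.002,0.45],0],
    [[0.002,0.002,0.45],0]
  ]
}}

```text
clock: 27.88
tool_pos: [0.5724, -0.2848, 0.1145]
ee_rot: [[0.98, 0.201, 0.001], [0.201, -0.98, -0.0], [0.0, 0.001, -1.0]]
ft_force: [-0.3, -0.2, -4.8]
grip_width: 0.0616
finger_force: 30.0
```

Emit:
{"name": "step_arm", "arguments": {
  "rows": [
    [[0,0,0.002],0],
    [[0,0,0.004],0],
    [[0,0,0.004],0]
  ]
}}

```text
clock: 28.13
tool_pos: [0.5722, -0.2847, 0.113]
ee_rot: [[0.98, 0.201, 0.0], [0.201, -0.98, -0.0], [0.0, 0.0, -1.0]]
ft_force: [0.0, 0.1, -5.5]
grip_width: 0.062
finger_force: 30.0
```

Emit:
{"name": "step_arm", "arguments": {
  "rows": [
    [[0,0,0.002],0],
    [[0,0,0.003],0],
    [[0,0,0.003],0]
  ]
}}

```text
clock: 28.38
tool_pos: [0.5723, -0.2847, 0.1122]
ee_rot: [[0.98, 0.201, 0.0], [0.201, -0.98, -0.0], [0.0, 0.0, -1.0]]
ft_force: [-0.8, -0.0, -2.7]
grip_width: 0.062
finger_force: 30.0
```

Emit:
{"name": "step_arm", "arguments": {
  "rows": [
    [[0,0,0.001],0],
    [[0,0,0.002],0],
    [[0,0,0.002],0]
  ]
}}

```text
clock: 28.63
tool_pos: [0.5723, -0.2846, 0.1122]
ee_rot: [[0.98, 0.201, 0.0], [0.201, -0.98, -0.0], [0.0, 0.0, -1.0]]
ft_force: [-2.6, 2.3, 3.8]
grip_width: 0.062
finger_force: 30.0
```

Emit:
{"name": "step_arm", "arguments": {
  "rows": [
    [[0,0,0],0],
    [[0,0,0],0],
    [[0,0,0],0],
    [[0,0,0],0],
    [[0,0,0],0],
    [[0,0,0],0],
    [[0,0,0],0],
    [[0,0,0],0]
  ],
  "hand": 0
}}

```text
clock: 29.3
tool_pos: [0.5722, -0.2847, 0.1114]
ee_rot: [[0.98, 0.201, -0.0], [0.201, -0.98, -0.0], [-0.0, 0.0, -1.0]]
ft_force: [0.3, -0.4, 0.4]
grip_width: 0.0875
finger_force: 0.0
```

Emit:
{"name": "step_arm", "arguments": {
  "rows": [
    [[0,0,-0.03],0],
    [[0,0,-0.1],0],
    [[0,0,-0.2],0],
    [[0,0,-0.3],0],
    [[0,0,-0.4],0],
    [[0,0,-0.5],0],
    [[0,0,-0.5],0],
    [[0,0,-0.5],0]
  ]
}}

```text
clock: 29.97
tool_pos: [0.5735, -0.2854, 0.2645]
ee_rot: [[0.98, 0.201, 0.005], [0.201, -0.98, -0.003], [0.004, 0.004, -1.0]]
ft_force: [-0.2, -0.1, 0.0]
grip_width: 0.0879
finger_force: 0.0
```

Emit:
{"name": "step_arm", "arguments": {
  "rows": [
    [[-0.1,0.05,0],0],
    [[-0.2,0.1,0],0],
    [[-0.3,0.2,0],0],
    [[-0.3,0.3,0],0],
    [[-0.3,0.4,0],0],
    [[-0.3,0.5,0],0],
    [[-0.3,0.6,0],0],
    [[-0.3,0.7,0],0],
    [[-0.3,0.7,0],0],
    [[-0.3,0.7,0],0],
    [[-0.3,0.7,0],0]
  ]
}}

```text
clock: 30.88
tool_pos: [0.5256, -0.5073, 0.2598]
ee_rot: [[0.98, 0.201, -0.002], [0.201, -0.98, 0.003], [-0.001, -0.003, -1.0]]
ft_force: [-0.3, -0.0, 0.3]
grip_width: 0.0879
finger_force: 0.0
```

```bash
python3 - <<'E'
from h import *
im,d=robot.grab_frame("top"); W=cloud("top",d); i2,_=robot.grab_frame("scene")
a=np.radians(11.6); L=W-[.5716,-.284,0]; X=L[...,0]*np.cos(a)+L[...,1]*np.sin(a); Y=-L[...,0]*np.sin(a)+L[...,1]*np.cos(a); Z=W[...,2]
m=(abs(Z-.16)<.006)&(abs(X)<.026)&(abs(Y)<.09); print(m.sum(),Z[m].mean(),cv2.minAreaRect((np.c_[X[m],Y[m]]*1000).astype(np.float32)))
cv2.imwrite("pics/f5.png",np.vstack([cv2.resize(im,(400,300)),cv2.resize(i2,(400,300))]))
print(robot.get_obs()["clock"],robot.get_obs()["tool_pos"])
E
```

```text
668 0.1607809683765638 ((0.14217567443847656, 0.4752349853515625), (43.766788482666016, 63.341976165771484), 0.11709456145763397)
30.9833 [ 0.52596985 -0.50683585  0.26089175]
```

View pics/f5.png

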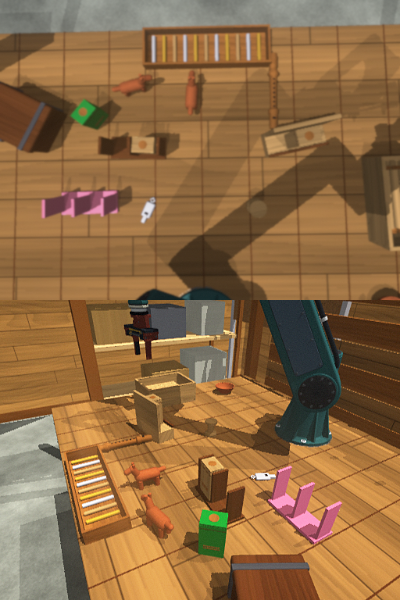

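The heavy box stands centred on the ledge (top 305,137). The light one is in its bay (top 142,145), and the other goods look unmoved. I'm handing in.

Emit:
{"name": "step_arm", "arguments": {
  "rows": [
    [[0,0,0],0],
    [[0,0,0],0],
    [[0,0,0],0]
  ]
}}

```text
clock: 31.23
tool_pos: [0.5264, -0.5077, 0.2619]
ee_rot: [[0.979, 0.202, 0.0], [0.202, -0.979, -0.0], [0.0, 0.0, -1.0]]
ft_force: [0.3, 0.2, 0.1]
grip_width: 0.0878
finger_force: 0.0
```

```bash
python3 -c "
from cell import robot
print(robot.sign_off())"
```

```text
the job is handed in; nothing more can be done
None
```

The left box was the heavier (about 5 N against 1.5 N); it now stands upright within 1 mm of the middle of the stand's ledge, the lighter box is back in its own bay, and the job was handed in at about 31 s.

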